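Kit the bracket tray at the welding bench

ROBOT

A 6-joint arm with a two-finger parallel gripper is mounted at the origin on the work surface. World frame = base frame: x ahead of the robot, y to its left, z up, the work surface at z = 0. Lengths are in m, angles in rad, forces in N, time in s.
With the tool pointing down it reaches from about 0.3 to 0.775 m from the base axis. Payload 14.6 kg.
Tool frame: the origin (TCP) lies at the very end of the fingers, on their centre line; the grasp point (between the pads) lies 19 mm behind it; y points along the fingers, z is the direction in which the jaws open and shut, and the axes are right-handed (so a half turn about y gives the same grasp; the last joint's range is limited). The gripper opens to 85 mm and grips with 20 to 120 N. Pads are 22 mm wide; open, the fingers measure 114 mm over their backs; the gripper's body (76 mm by 85 mm) begins 54 mm behind the grasp point. The pads swing forward as they close: fully open they stand 13 mm farther back than shut.
Start: joints at [-1.221, 0.3, 1.521, -0, 1.321, -0.067], TCP at [0.223, -0.503, 0.231] pointing down, gripper open.
Joint ranges: [-3.03, 3.03], [-0.79, 2.21], [0.23, 2.52], [-1.04, 4.18], [0, 3.07], [-2.55, 2.55]. Speed limits (rad/s): [2.22, 2.22, 2.57, 3.14, 3.14, 3.14].

INTERFACE

Orientations are given as a unit quaternion [x, y, z, w].
In Python, from plant import * gives the robot as it stands.
- The arm moves only by the tool apply_moves, never from a script. Its argument "rows" is one flat list of numbers, 7 for each row, row after row: the turn, a rotation vector about the tool's x, y, z in rad, then the shift along the tool's x, y, z in cm, then the closure, from -1 (fully open) to 1 (shut), so that 0 is half open. A call has 1 to 5 rows; each row is the pose to reach, as a shift and turn from the pose commanded when the call began, along the tool's axes at that moment; what a row does not reach only later rows make up. A row lasts 1/12 s, in which the tool goes at most 41.7 mm and 7.16 degrees, less where a joint would pass 70% of its speed; a pose out of reach is approached as far as the arm can. A call with a gripper value outside its range is refused whole. The fingers move at their own pace and stop on an object; the grip force is fixed at half the most. Time passes only in rows, so rows that repeat a pose let the fingers close. It gives the time, the measured TCP pose, the force and the opening at its end, in the units of the state.
- sense(): the state, without advancing time (a new reading comes with each control period).
- grab_frame(name): name is "side" or "top"; returns (picture, depth): 480x640x3 uint8, red, green, blue; 480x640 float32, m along the optical axis (not along the pixel's ray), 0 where there is no reading.
- camera_info(name): a dict with "intrinsics" (3x3 intrinsics, pixels), "k1" (the pictures are not rectified: a ray, as slopes to the right and down, at radius r is drawn at 1 + k1 r^2 times it, then the intrinsics apply), "position" and "orientation" of the camera in the world. Camera axes: x right, y up, looking along -z (the intrinsics and any distortion apply to the point x, -y, -z); pixel columns grow to the right and rows downward; lengths in m; the calibration is good to about 2 mm. A picture is of the moment at which its call begins. camera_info takes no time and is no camera call.
- hand_in(): hands the job in, once; it reports no verdict.
Trained networks look in the newest picture that a camera, given by its name, has taken for a name from the list of things; names that differ only in an ending like _2 or _b are one class to them, and where a whole thing is asked for, a point or a joint stands for the part that bears it (a point fixed in the world has none). Each returns a list of dicts, best first, with "confidence" (0 to 1); they miss things now and then, are a little off and sometimes report something else, mostly with a low value. They report only what shows in the picture. A call takes as long as a camera call. They do not tell look-alikes from the thing itself.
- look_for(camera, label): "box" ([left, top, width, height] in pixels, round what is visible of it).
- masks_of(camera, label): "region" (480x640 bool, what is visible of it) and "box" ([left, top, width, height] in pixels, round what is visible of it).
- mark_of(camera, label): "uv" ([column, row] in pixels: a listed point, or the origin of a listed thing).
The state is a dict: "time_s": time; "joints": joint angles; "joint_velocities": joint speeds; "effort": joint torques, N m; "position": TCP position; "tcp_rot": TCP orientation; "contact_force": force on the tool from outside, world axes, zero at the start; "moment": the same for the moment, N m; "grip_width": finger opening in m.
Only numpy, scipy, OpenCV 4.12 (cv2) and the standard library are available. Lean on these libraries where they do the work, as an engineer would, in place of code of your own. Each camera call takes 0.05 s, during which the arm holds its last target. There are 200 camera calls.

TASK

Put the parts of one bracket into the blue kit tray: thread both spacer collars over the upright pin, the large one at the bottom and the small one on top of it, lay the long square tube flat in the narrow pocket, and stand the angle piece in the wide pocket with one leg flat on the pocket floor and the other upright, as it stands now. The solid disc, the short tube and the U-shaped channel do not belong to this kit: leave them where they lie.

Things in the scene. Friction and masses are not known exactly. Their poses are not given: they have to be found in the camera images.
- large_collar: Kit part. Dark steel ring, outer diameter 56 mm (all sizes here in mm), through hole 30, 20 high, lying flat on the bench; about 0.28 kg. Origin at the centre of its underside, z up along its axis.
- small_collar: Kit part. Dark steel ring, outer diameter 42, through hole 30, 20 high, lying flat on the bench; about 0.11 kg. Origin at the centre of its underside, z up along its axis.
- long_tube: Kit part. Dark steel square tube, 30 x 30 section with 4 walls, open at both ends, 90 long, lying on the bench; about 0.29 kg. Origin at its centre (15 above the bench), x along its length.
- angle: Kit part. Dark steel L-section, 60 long (x), 40 wide (y), 40 high (z), both legs 8 thick; about 0.27 kg. It stands on one leg, a flat foot of 60 x 40 x 8; the other leg rises upright along the foot's +y edge (its 8 mm thickness from y = +12 to y = +20, up to z = 40) and can be pinched from above across its thickness, with the fingertips above the 8 mm foot. Origin at the centre of the foot's underside (60 x 40), z up.
- solid_disc: Look-alike of the large collar, to be left alone. Dark steel disc, diameter 56, 20 high, no hole. Origin at the centre of its underside.
- short_tube: Look-alike of the long tube, to be left alone. Same 30 x 30 square section, only 45 long, lying on the bench. Origin at its centre (15 above the bench), x along its length.
- channel: Look-alike of the angle, to be left alone. Dark steel U-section, 60 long (x), 40 wide (y), 40 high (z), 8 thick: a flat foot with an upright leg along both long edges (two uprights, where the angle has one). Origin at the centre of the foot's underside, z up.
- pin_plate: One of three grey inserts, each with a base of 130 (x) by 104 (y), fixed side by side 112 apart (along y) in any order in the shallow blue tray (146 x 346, rim 12 above the bench; tray and inserts are fixed and share the same yaw). This one is flat, without walls, with one aluminium pin, 12 diameter, standing 52 above the plate, its top tapered. Origin on the plate's upper face at the foot of the pin (8 above the bench), z up along the pin.
- narrow_pocket: Grey insert of the blue tray with a long narrow pocket for the long tube: inside 120 (x) by 60 (y), walls 4 thick standing only 10 above the pocket floor. Fixed. Origin at the centre of the pocket floor (8 above the bench), x along the pocket's length.
- wide_pocket: Grey insert of the blue tray with a shorter, wider pocket for the angle: inside 90 (x) by 70 (y), walls 4 thick standing only 10 above the pocket floor. Fixed. Origin at the centre of the pocket floor (8 above the bench), x along its longer side.
Mind the look-alikes: they are no part of the job. What is shaped like the large_collar but brown or white is not meant. What is shaped like the angle but green or orange is not meant.

How it is judged:
By the outcome, as a careful person would: the job done as asked, in the order asked, and still so for the second after the job is handed in, with the robot touching nothing.
It also fails if it takes over 106 s, if anything falls off the work surface, if the arm or the gripper's body presses on something with over 40 N, if the wrist force passes 120 N, or if a joint passes its speed limit or range.

## Working session

There is one attempt and no reset: what is moved stays moved. The work goes in short steps, Python scripts to look and compute and a tool call to move; the robot and the scene stay as the last step left them, time stands still between calls to the robot, and variables do not carry over. Pictures are saved under pics/ and viewed, about 12 in all and at most 16, crops included, and the job is handed in when it is done.

Besides the shell and the picture viewer there is one more tool, called after "Emit:" by a JSON object that holds its "op" and its "data", one argument or row to a line. apply_moves: Moves the arm, as the interface text tells. Its arguments: {"type":"object","properties":{"rows":{"type":"array"}},"required":["rows"]}

```bash
ls; mkdir -p pics; python3 - <<'E'
from plant import *
import cv2
for n in ("top","side"):
    p,d=grab_frame(n); cv2.imwrite(f"pics/{n}0.png",p[...,::-1]); print(n,camera_info(n))
print(sense())
E
```

```text
pics
top {'intrinsics': array([[482.07399518,   0.        , 326.14257471],
       [  0.        , 482.07399518, 241.34329078],
       [  0.        ,   0.        ,   1.        ]]), 'k1': -0.002997467652728755, 'position': array([ 0.32017006, -0.02046046,  1.19160942]), 'orientation': array([-0.05287668,  0.03737914,  0.71106822, -0.70013488])}
side {'intrinsics': array([[596.61690619,   0.        , 324.78520476],
       [  0.        , 596.61690619, 250.67762233],
       [  0.        ,   0.        ,   1.        ]]), 'k1': -0.08993907994756382, 'position': array([ 0.34388427, -0.89285741,  0.93272732]), 'orientation': array([ 0.38396494, -0.03184944, -0.07866769,  0.91943892])}
{'time_s': 0.1, 'joints': array([-1.22058202e+00,  3.00391742e-01,  1.52152577e+00,  2.57388617e-05,
        1.32067983e+00, -6.65647966e-02]), 'joint_velocities': array([ 3.54157603e-05,  2.22008495e-04, -4.22738191e-04,  1.76913970e-03,
        4.84742753e-04, -3.54707215e-04]), 'effort': array([ 1.92320673e-03, -5.44378603e+01, -3.62368655e+01, -2.61731032e-05,
        3.05593581e-03,  5.90909508e-06]), 'position': array([ 0.22259904, -0.50271478,  0.23078824]), 'tcp_rot': array([-0.14632873,  0.69216205, -0.69145627,  0.14624577]), 'contact_force': array([-0.56314975, -0.67778788,  0.07736441]), 'moment': array([-0.02711787, -0.03998026, -0.02032867]), 'grip_width': 0.08537113686407394}
```

View pics/top0.png

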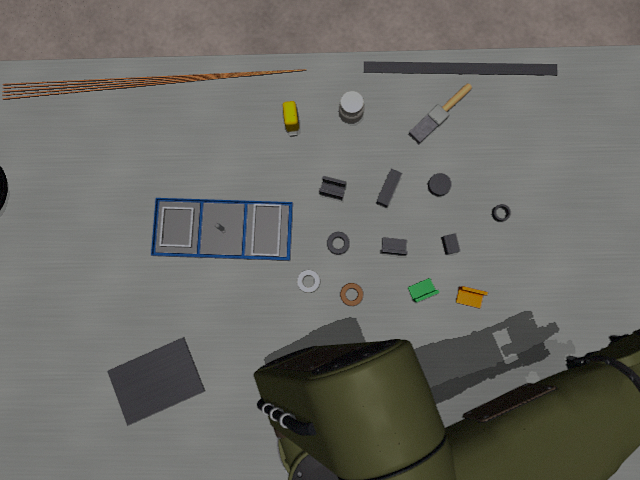

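View pics/side0.png

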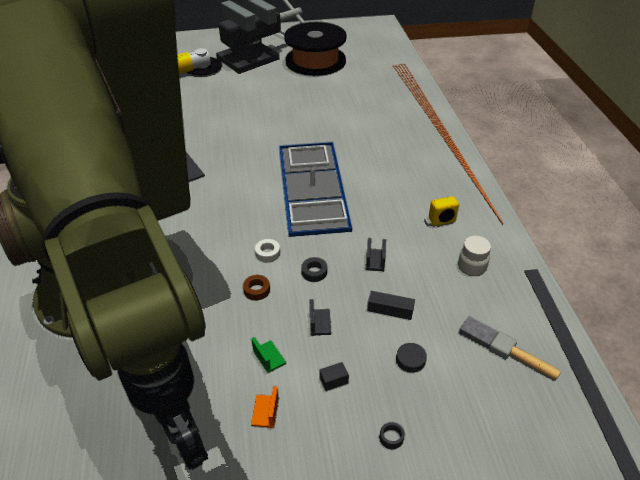

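The top view shows these objects (pixels):

- **Tray:** pockets at (177,227) and (267,230), pin at (221,228).
- **Rings:** large dark ring (338,243) and small dark ring (501,212). The disc without a hole is at (439,184).
- **Tubes:** long tube (389,188), short tube (451,244).
- **L and U sections:** channel with two uprights (333,188), dark angle (394,246).
- **Decoys:** the coloured pieces, white (308,281), brown (352,294), green and orange.

I'll confirm with an enlarged crop and measure.

```bash
cat > h.py <<'E'
from plant import *
import numpy as np, cv2
from scipy.spatial.transform import Rotation as R
def cam(n):
    c=camera_info(n); return c["intrinsics"],c["k1"],np.array(c["position"]),R.from_quat(c["orientation"]).as_matrix()
def slopes(n,uv):
    K,k1,p,Rm=cam(n); uv=np.atleast_2d(np.asarray(uv,float))
    return cv2.undistortPoints(uv[:,None],K,np.array([k1,0,0,0.]))[:,0]
def at_z(n,uv,z):
    K,k1,p,Rm=cam(n); s=slopes(n,uv)
    r=np.c_[s[:,0],-s[:,1],-np.ones(len(s))]@Rm.T
    return p+r*((z-p[2])/r[:,2])[:,None]
def cloud(n,d,m=None):
    K,k1,p,Rm=cam(n); m=(d>0) if m is None else m&(d>0)
    v,u=np.nonzero(m); s=slopes(n,np.c_[u,v]); z=d[v,u]
    return (np.c_[s[:,0],-s[:,1],-np.ones(len(s))]*z[:,None])@Rm.T+p
def proj(n,P):
    K,k1,p,Rm=cam(n); q=(np.atleast_2d(P)-p)@Rm; s=np.c_[q[:,0],-q[:,1]]/-q[:,2:]
    s=s*(1+k1*(s**2).sum(1,keepdims=True)); return s*[K[0,0],K[1,1]]+[K[0,2],K[1,2]]
E
python3 - <<'E'
from h import *
a,d=grab_frame("top"); s,ds=grab_frame("side")
c1=cv2.resize(a[160:310,300:520],None,fx=3.6,fy=3.6,interpolation=2)[...,::-1]
cv2.imwrite("pics/c1.png",c1)
c2=cv2.resize(s[130:460,230:470],(436,600),interpolation=2)[...,::-1]; cv2.imwrite("pics/c2.png",c2)
# bench plane check
P=cloud("top",d); q=P[(abs(P[:,2])<.02)&(P[:,0]>.3)&(P[:,0]<.6)]; print("bench z",np.median(q[:,2]),q[:,2].std())
names=["large_collar","small_collar","long_tube","angle","pin_plate","narrow_pocket","wide_pocket"]
for n in names:
    for cm in("top","side"):
        for m in masks_of(cm,n):
            dd=d if cm=="top" else ds
            r=m["region"]; Q=cloud(cm,dd,r); t=Q[Q[:,2]>.006]
            cc,sz,an=cv2.minAreaRect(t[:,:2].astype(np.float32)*1000) if len(t)>5 else ((0,0),(0,0),0)
            print(n,cm,round(m["confidence"],2),np.round(m["box"]),"xyz",np.round(Q.mean(0),3),"zmax",np.percentile(Q[:,2],98).round(3),"rect",np.round(cc),np.round(sz),round(an))
E
```

```text
bench z 0.0006498922526665396 0.004027473540086419
large_collar top 0.8 [341. 285.  24.  24.] xyz [ 0.341 -0.055  0.02 ] zmax 0.025 rect [342. -55.] [51. 53.] 89
large_collar top 0.79 [328. 232.  18.  27.] xyz [ 0.466 -0.027  0.019] zmax 0.025 rect [467. -26.] [53. 52.] 25
large_collar top 0.53 [295. 270.  27.  20.] xyz [0.375 0.047 0.019] zmax 0.025 rect [375.  48.] [51. 53.] 90
large_collar side 0.92 [301. 258.  22.  26.] xyz [ 0.467 -0.028  0.016] zmax 0.025 rect [466. -26.] [59. 53.] 80
large_collar side 0.92 [240. 276.  33.  27.] xyz [ 0.34  -0.059  0.016] zmax 0.025 rect [341. -57.] [56. 56.] 66
large_collar side 0.72 [252. 240.  29.  18.] xyz [0.375 0.045 0.016] zmax 0.025 rect [374.  47.] [55. 58.] 21
small_collar top 0.65 [492. 205.  18.  18.] xyz [ 0.535 -0.427  0.015] zmax 0.023 rect [ 536. -429.] [41. 41.] 17
small_collar top 0.56 [158. 199.  46.  55.] xyz [0.514 0.375 0.01 ] zmax 0.021 rect [515. 376.] [108. 130.] 87
small_collar side 0.91 [380. 422.  28.  28.] xyz [ 0.536 -0.432  0.015] zmax 0.024 rect [ 536. -430.] [42. 39.] 48
long_tube top 0.71 [378. 173.  25.  35.] 
[... 899 characters left out ...]
x 0.043 rect [ 330. -343.] [64. 41.] 75
pin_plate top 0.98 [205. 201.  38.  54.] xyz [0.509 0.263 0.009] zmax 0.014 rect [509. 263.] [105. 130.] 87
pin_plate side 0.9 [284. 169.  56.  33.] xyz [0.508 0.259 0.012] zmax 0.043 rect [508. 262.] [110. 127.] 87
narrow_pocket top 0.8 [246. 204.  41.  53.] xyz [0.503 0.152 0.01 ] zmax 0.021 rect [503. 152.] [105. 131.] 87
wide_pocket top 0.68 [159. 202.  43.  51.] xyz [0.514 0.374 0.01 ] zmax 0.021 rect [515. 375.] [106. 130.] 87
wide_pocket top 0.36 [426. 170.  24.  25.] xyz [ 0.609 -0.279  0.019] zmax 0.024 rect [ 610. -280.] [55. 55.] 27
wide_pocket side 0.69 [282. 145.  53.  29.] xyz [0.514 0.371 0.013] zmax 0.023 rect [512. 349.] [173. 132.] 85
```

View pics/c1.png

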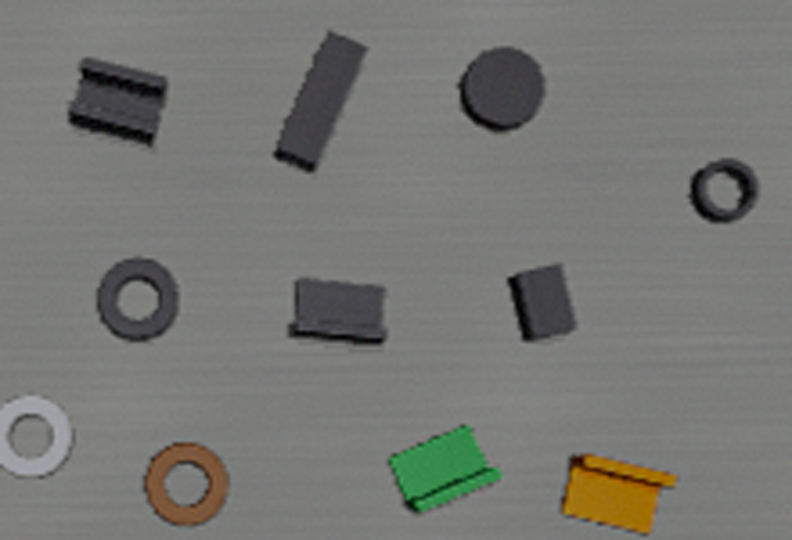

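View pics/c2.png

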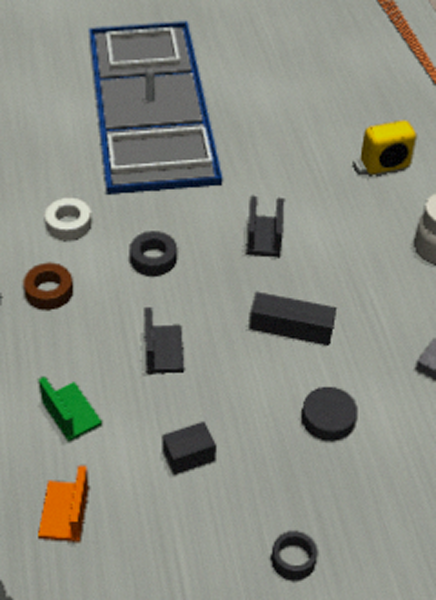

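The crop confirms the choices (top-view pixels):

| Kit part | Chosen at | Why | Left alone |
|---|---|---|---|
| large_collar | dark ring (338,243) | the disc has no hole, the others are white and brown | (439,184), (308,281), (352,294) |
| small_collar | (501,212) | only ring with a 42 mm outer diameter | none |
| long_tube | (389,188) | 90 mm long, the other is half that | (451,244) |
| angle | dark L (394,246), upright on the −x side | the channel has two uprights, the others are coloured | (333,188), (423,290), (471,297) |

Next I'll find the pin and set up the move helper.

```bash
cat >> h.py <<'E'
def go(xyz,jaw):
    """print tool-axis shift (cm) and turn (rad) to TCP xyz (m), tool down, jaws along jaw deg"""
    s=sense(); R0=R.from_quat(s["tcp_rot"]); p=np.array(s["position"]); best=None
    for a in (jaw,jaw+180):
        a=np.radians(a); z=np.array([np.cos(a),np.sin(a),0]); y=np.array([0,0,-1.])
        R1=R.from_matrix(np.c_[np.cross(y,z),y,z]); rv=(R0.inv()*R1).as_rotvec()
        if best is None or np.linalg.norm(rv)<np.linalg.norm(best): best=rv
    print("t",round(s["time_s"],2),"pos",p.round(4),"F",np.round(s["contact_force"],1),"w",round(s["grip_width"],4),"j6",round(s["joints"][5],2))
    print("  turn",best.round(3),"shift cm",(R0.inv().apply(np.array(xyz)-p)*100).round(2))
E
python3 - <<'E'
from h import *
a,d=grab_frame("top"); s,ds=grab_frame("side")
for n,dd in(("top",d),("side",ds)):
    Q=cloud(n,dd); m=(abs(Q[:,0]-.509)<.05)&(abs(Q[:,1]-.263)<.045)&(Q[:,2]>.022)&(Q[:,2]<.08)
    t=Q[m]; print(n,len(t),t.mean(0).round(4),t[:,:2].min(0).round(3),t[:,:2].max(0).round(3),t[:,2].max().round(3))
    for k in mark_of(n,"pin_plate"): print(n,k["uv"],round(k["confidence"],2),at_z(n,[k["uv"]],.008).round(4))
R0=R.from_quat(sense()["tcp_rot"]).as_matrix(); print(R0.round(3))
go([.467,-.026,.10],90); go([.467,-.026,.10],0)
E
```

```text
top 31 [0.5071 0.2611 0.0458] [0.503 0.257] [0.513 0.268] 0.063
top [226.2, 228.6] 0.58 [[0.5087 0.2536 0.008 ]]
side 67 [0.5084 0.2604 0.0437] [0.503 0.253] [0.514 0.265] 0.064
side [310.2, 183.7] 0.84 [[0.5047 0.2692 0.008 ]]
[[-0.914  0.     0.405]
 [-0.405 -0.    -0.914]
 [-0.    -1.     0.   ]]
t 1.1 pos [ 0.2226 -0.5029  0.2313] F [-0.5 -0.6 -0.8] w 0.0857 j6 -0.07
  turn [-0.     0.417 -0.   ] shift cm [-41.65  13.13 -33.72]
t 1.1 pos [ 0.2226 -0.5029  0.2313] F [-0.5 -0.6 -0.8] w 0.0857 j6 -0.07
  turn [-0.    -1.154  0.   ] shift cm [-41.65  13.13 -33.72]
```

Emit:
{"op": "apply_moves", "data": {
  "rows": [0, 0, 0, -3.1, 0, -2.5, -1, 0, 0, 0, -6.2, 0, -5, -1, 0, 0, 0, -9.3, 0, -7.5, -1, 0, 0, 0, -12.4, 0, -10, -1, 0, 0, 0, -15.5, 0, -12.5, -1]
}}

```text
time_s: 1.52
position: [0.3141, -0.3242, 0.2314]
tcp_rot: [0.146, -0.692, 0.692, -0.146]
contact_force: [1.1, -1.0, -0.7]
grip_width: 0.0858
```

Emit:
{"op": "apply_moves", "data": {
  "rows": [0, 0, 0, -3.1, 0.5, -2.5, -1, 0, 0, 0, -6.2, 1, -5, -1, 0, 0, 0, -9.3, 1.5, -7.5, -1, 0, 0, 0, -12.4, 2, -10, -1, 0, 0, 0, -15.5, 2.5, -12.5, -1]
}}

```text
time_s: 1.93
position: [0.4054, -0.1469, 0.2064]
tcp_rot: [0.146, -0.692, 0.692, -0.146]
contact_force: [-0.3, -0.5, 1.0]
grip_width: 0.0853
```

```bash
python3 -c "
from h import *
go([.467,-.026,.09],90)"
```

```text
t 1.93 pos [ 0.4054 -0.1469  0.2064] F [-0.3 -0.5  1. ] w 0.0853 j6 0.72
  turn [-0.     0.417 -0.001] shift cm [-10.52  11.64  -8.57]
```

Emit:
{"op": "apply_moves", "data": {
  "rows": [0, 0.083, 0, -2.1, 2.3, -1.7, -1, 0, 0.167, 0, -4.2, 4.6, -3.4, -1, 0, 0.25, 0, -6.3, 6.9, -5.1, -1, 0, 0.333, 0, -8.4, 9.2, -6.8, -1, 0, 0.417, 0, -10.5, 11.6, -8.6, -1]
}}

```text
time_s: 2.35
position: [0.4667, -0.0264, 0.0895]
tcp_rot: [-0.002, -0.707, 0.707, 0.001]
contact_force: [1.3, 0.0, 0.4]
grip_width: 0.0856
```

```bash
python3 -c "
from h import *
a,d=grab_frame('side')
u=proj('side',[[.467,-.026,.02]])[0].astype(int); print(u)
cv2.imwrite('pics/g1.png',cv2.resize(a[u[1]-75:u[1]+50,u[0]-90:u[0]+90],None,fx=4,fy=4)[...,::-1])
go([.467,-.026,.006],90)"
```

```text
[313 266]
t 2.4 pos [ 0.466  -0.0232  0.0852] F [-4.   0.9 -5.5] w 0.0852 j6 1.45
  turn [ 0.001 -0.011  0.004] shift cm [-0.14  7.92  0.29]
```

View pics/g1.png

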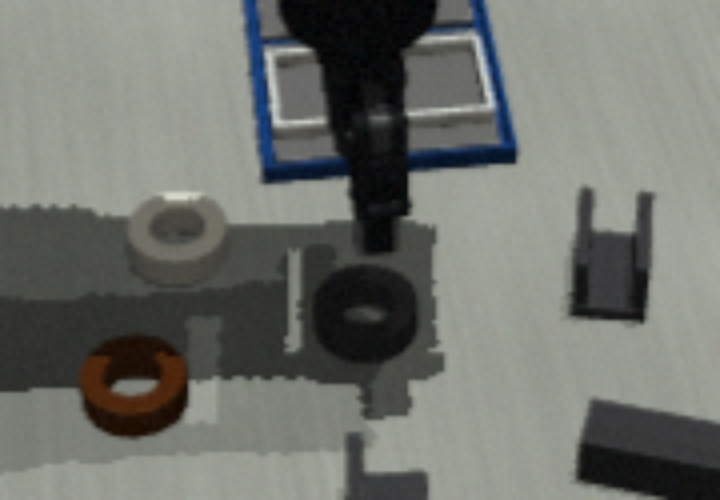

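Emit:
{"op": "apply_moves", "data": {
  "rows": [0, 0, 0, 0, 2.5, 0, -1, 0, 0, 0, 0, 5, 0, -1, 0, 0, 0, 0, 7, 0, -1, 0, 0, 0, 0, 8.4, 0, -1, 0, 0, 0, 0, 8.4, 0, -0.5]
}}

```text
time_s: 2.82
position: [0.4647, -0.0275, 0.0039]
tcp_rot: [-0.001, 0.707, -0.707, -0.002]
contact_force: [-0.2, 0.1, -0.2]
grip_width: 0.0754
```

Emit:
{"op": "apply_moves", "data": {
  "rows": [0, 0, 0, 0, 0, 0, 1, 0, 0, 0, 0, 0, 0, 1, 0, 0, 0, 0, 0, 0, 1, 0, 0, 0, 0, 0, 0, 1, 0, 0, 0, 0, 0, 0, 1]
}}

```text
time_s: 3.23
position: [0.4668, -0.0278, 0.0078]
tcp_rot: [-0.001, -0.707, 0.707, -0.001]
contact_force: [-3.7, -0.5, 7.1]
grip_width: 0.0527
```

Emit:
{"op": "apply_moves", "data": {
  "rows": [0, 0, 0, 0, 0, 0, 1, 0, 0, 0, 0, 0, 0, 1, 0, 0, 0, 0, -0.5, 0, 1, 0, 0, 0, 0, -1.5, 0, 1, 0, 0, 0, 0, -3, 0, 1]
}}

```text
time_s: 3.65
position: [0.4657, -0.0276, 0.0369]
tcp_rot: [-0.0, 0.707, -0.707, -0.0]
contact_force: [0.3, -0.0, -3.9]
grip_width: 0.0532
```

```bash
python3 -c "
from h import *
a,d=grab_frame('side')
u=proj('side',[[.467,-.026,.05]])[0].astype(int)
cv2.imwrite('pics/g2.png',cv2.resize(a[u[1]-60:u[1]+60,u[0]-70:u[0]+70],None,fx=5,fy=5)[...,::-1])
go([.467,-.026,.12],90)"
```

```text
t 3.7 pos [ 0.4673 -0.0278  0.04  ] F [ 2.8 -0.6  0.3] w 0.0527 j6 1.43
  turn [-0.    -0.    -0.003] shift cm [ 0.   -8.   -0.18]
```

View pics/g2.png

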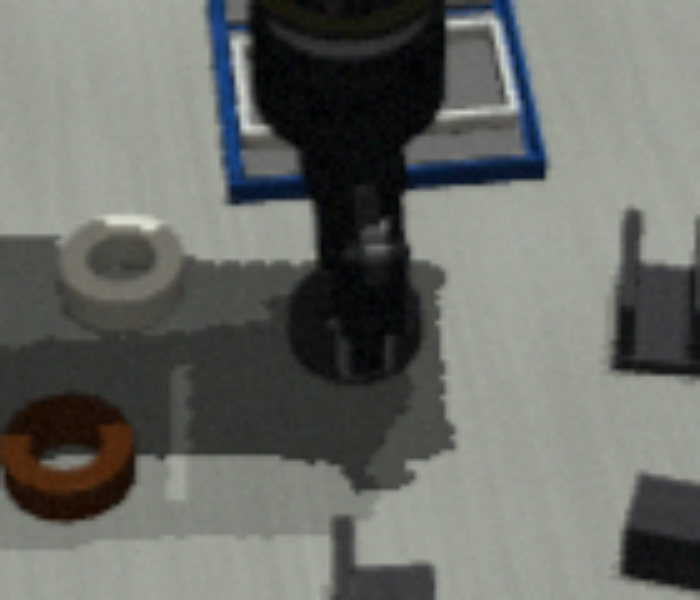

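Emit:
{"op": "apply_moves", "data": {
  "rows": [0, 0, 0, 0, -3, 0, 1, 0, 0, 0, -0.6, -6.5, -1.5, 1, 0, 0, 0, -1.1, -6.5, -5.0, 1, 0, 0, 0, -1.6, -6.5, -9, 1, 0, 0, 0, -2.1, -6.5, -13, 1]
}}

```text
time_s: 4.12
position: [0.4875, 0.1037, 0.1027]
tcp_rot: [0.001, 0.707, -0.707, 0.0]
contact_force: [1.0, 0.2, -2.2]
grip_width: 0.0523
```

Emit:
{"op": "apply_moves", "data": {
  "rows": [0, 0, 0, -0.5, 0, -4, 1, 0, 0, 0, -1, 0, -8, 1, 0, 0, 0, -1.5, 0, -12, 1, 0, 0, 0, -2, 0, -14.8, 1, 0, 0, 0, -2, 0, -15.8, 1]
}}

```text
time_s: 4.53
position: [0.5073, 0.2641, 0.1019]
tcp_rot: [-0.0, 0.707, -0.707, 0.001]
contact_force: [-0.1, 0.2, -2.8]
grip_width: 0.0526
```

```bash
python3 -c "
from h import *
a,d=grab_frame('side')
u=proj('side',[[.508,.26,.07]])[0].astype(int)
cv2.imwrite('pics/g3.png',cv2.resize(a[u[1]-60:u[1]+60,u[0]-70:u[0]+70],None,fx=5,fy=5)[...,::-1])
Q=cloud('side',d); m=(abs(Q[:,0]-.508)<.045)&(abs(Q[:,1]-.26)<.045)&(Q[:,2]>.075)&(Q[:,2]<.125);t=Q[m]
print(len(t),t.min(0),t.max(0))
go([.508,.2605,.10],90)"
```

```text
265 [0.48048768 0.2217265  0.09642289] [0.53430186 0.30004616 0.1244919 ]
t 4.58 pos [0.5069 0.2638 0.1017] F [-1.3  0.9 -3.8] w 0.0527 j6 1.98
  turn [ 0.001  0.003 -0.001] shift cm [-0.11  0.17  0.33]
```

View pics/g3.png

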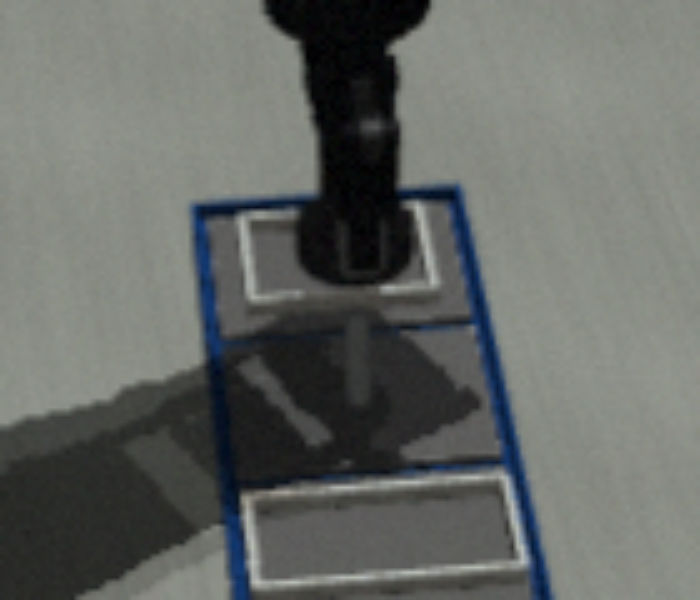

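Seen from the side, the collar (centre 355,240) hangs above the pin (358,350) and is aligned with it to within about 1 mm in x. I'll correct y by 3 mm and lower it.

Emit:
{"op": "apply_moves", "data": {
  "rows": [0, 0, 0, -0.1, 0, 0.3, 1, 0, 0, 0, -0.1, 2.5, 0.3, 1, 0, 0, 0, -0.1, 5, 0.3, 1, 0, 0, 0, -0.1, 7, 0.3, 1, 0, 0, 0, -0.1, 8, 0.3, 1]
}}

```text
time_s: 5.0
position: [0.5073, 0.2553, 0.0192]
tcp_rot: [0.0, -0.707, 0.708, 0.002]
contact_force: [-0.2, 0.4, -2.8]
grip_width: 0.0529
```

Emit:
{"op": "apply_moves", "data": {
  "rows": [0, 0, 0, 0, 0, 0, 1, 0, 0, 0, 0, 0.3, 0, 1, 0, 0, 0, 0, 0.3, 0, 1]
}}

```text
time_s: 5.25
position: [0.5088, 0.2571, 0.0193]
tcp_rot: [0.001, 0.707, -0.707, 0.0]
contact_force: [-0.5, 0.3, -2.8]
grip_width: 0.0529
```

Emit:
{"op": "apply_moves", "data": {
  "rows": [0, 0, 0, 0, 0.1, -0.3, 1, 0, 0, 0, 0, 0.2, -0.3, 1, 0, 0, 0, 0, 0.3, -0.3, 1, 0, 0, 0, 0, 0.3, -0.3, 1]
}}

```text
time_s: 5.58
position: [0.5084, 0.2606, 0.0159]
tcp_rot: [0.0, 0.707, -0.707, 0.0]
contact_force: [-1.3, 0.8, 2.4]
grip_width: 0.0527
```

Emit:
{"op": "apply_moves", "data": {
  "rows": [0, 0, 0, 0, 0, 0, 0, 0, 0, 0, 0, 0, 0, -0.5, 0, 0, 0, 0, 0, 0, -1, 0, 0, 0, 0, 0, 0, -1, 0, 0, 0, 0, 0, 0, -1]
}}

```text
time_s: 6.0
position: [0.5082, 0.2603, 0.0152]
tcp_rot: [-0.0, -0.707, 0.707, 0.0]
contact_force: [0.0, 0.2, 0.5]
grip_width: 0.0852
```

Emit:
{"op": "apply_moves", "data": {
  "rows": [0, 0, 0, 0, -2, 0, -1, 0, 0, 0, 0, -5, 0, -1, 0, 0, 0, 0, -9, 0, -1, 0, 0, 0, 0, -12, 2, -1, 0, 0, 0, 0, -13, 6, -1]
}}

```text
time_s: 6.42
position: [0.5094, 0.2025, 0.15]
tcp_rot: [0.001, 0.708, -0.706, 0.003]
contact_force: [1.7, -0.4, 0.1]
grip_width: 0.0851
```

```bash
python3 -c "
from h import *
go([.536,-.4295,.10],90)
go([.536,-.4295,.10],0)
go([.536,-.4295,.10],50)"
```

```text
t 6.42 pos [0.5094 0.2025 0.15  ] F [ 1.7 -0.4  0.1] w 0.0851 j6 1.88
  turn [ 0.003  0.003 -0.007] shift cm [-2.41  4.86 63.22]
t 6.42 pos [0.5094 0.2025 0.15  ] F [ 1.7 -0.4  0.1] w 0.0851 j6 1.88
  turn [-0.003 -1.567 -0.007] shift cm [-2.41  4.86 63.22]
t 6.42 pos [0.5094 0.2025 0.15  ] F [ 1.7 -0.4  0.1] w 0.0851 j6 1.88
  turn [ 0.005  0.702 -0.005] shift cm [-2.41  4.86 63.22]
```

Emit:
{"op": "apply_moves", "data": {
  "rows": [0, 0, 0, 0, 0, 4, -1, 0, 0, 0, 0, 0, 8, -1, 0, 0, 0, 0, 0, 12, -1, 0, 0, 0, 0, 0, 16, -1, 0, 0, 0, 0, 0, 20, -1]
}}

```text
time_s: 6.83
position: [0.5077, -0.0015, 0.1455]
tcp_rot: [-0.0, -0.707, 0.707, -0.0]
contact_force: [0.9, 0.3, -1.2]
grip_width: 0.0854
```

Emit:
{"op": "apply_moves", "data": {
  "rows": [0, 0, 0, -0.4, 0, 4, -1, 0, 0, 0, -0.8, 0, 8, -1, 0, 0, 0, -1.2, 0, 12, -1, 0, 0, 0, -1.6, 0, 16, -1, 0, 0, 0, -2, 0, 20, -1]
}}

```text
time_s: 7.25
position: [0.5278, -0.2018, 0.1454]
tcp_rot: [-0.0, -0.707, 0.707, 0.0]
contact_force: [0.9, 0.3, -0.4]
grip_width: 0.0855
```

Emit:
{"op": "apply_moves", "data": {
  "rows": [0, 0, 0, 0, 0, 4, -1, 0, 0, 0, 0, 1, 8, -1, 0, 0, 0, 0, 2, 12, -1, 0, 0, 0, 0, 3, 16, -1, 0, 0, 0, 0, 4, 19, -1]
}}

```text
time_s: 7.67
position: [0.5272, -0.3928, 0.1046]
tcp_rot: [-0.001, -0.707, 0.707, 0.001]
contact_force: [-0.3, -0.9, 0.0]
grip_width: 0.0851
```

```bash
python3 -c "
from h import *
go([.536,-.4295,.008],90)
a,d=grab_frame('top')
Q=cloud('top',d); m=(abs(Q[:,0]-.508)<.05)&(abs(Q[:,1]-.26)<.05)&(Q[:,2]>.022)&(Q[:,2]<.036);t=Q[m]
print(len(t),cv2.minEnclosingCircle(t[:,:2].astype(np.float32)*1000),np.median(t,0))
u=proj('top',[[.508,.26,.03]])[0].astype(int)
cv2.imwrite('pics/g4.png',cv2.resize(a[u[1]-50:u[1]+50,u[0]-80:u[0]+80],None,fx=4,fy=4)[...,::-1])
"
```

```text
t 7.67 pos [ 0.5272 -0.3928  0.1046] F [-0.3 -0.9  0. ] w 0.0851 j6 0.88
  turn [-0.    -0.002 -0.   ] shift cm [-0.88  9.66  3.67]
302 ((509.9268798828125, 260.5303649902344), 28.121206283569336) [0.50913471 0.26002387 0.02841403]
```

View pics/g4.png

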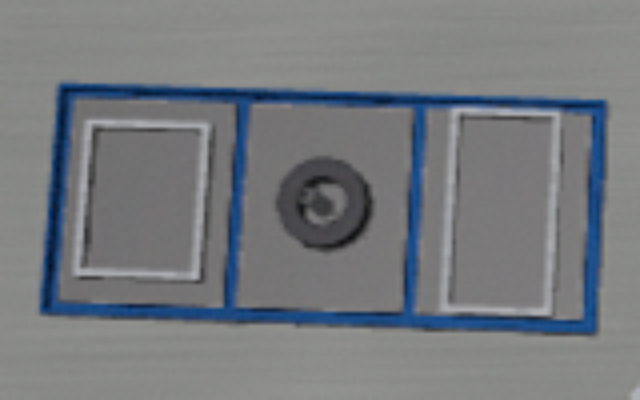

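The large collar encircles the pin at (323,203) and lies flat with its top at 28 mm. Both pockets sit off-centre in their inserts, so I'll measure them later. Now the small collar.

Emit:
{"op": "apply_moves", "data": {
  "rows": [0, 0, 0, -0.4, 1, 2, -1, 0, 0, 0, -0.8, 2, 3.6, -1, 0, 0, 0, -0.8, 4, 3.6, -1, 0, 0, 0, -0.8, 6, 3.6, -1, 0, 0, 0, -0.8, 6, 3.6, -1]
}}

```text
time_s: 8.13
position: [0.5343, -0.4245, 0.0407]
tcp_rot: [-0.002, 0.709, -0.706, -0.002]
contact_force: [-0.3, 1.5, -1.5]
grip_width: 0.0853
```

```bash
python3 -c "
from h import *
go([.536,-.4295,.008],90)"
```

```text
t 8.13 pos [ 0.5343 -0.4245  0.0407] F [-0.3  1.5 -1.5] w 0.0853 j6 0.85
  turn [ 0.004 -0.001  0.005] shift cm [-0.18  3.26  0.51]
```

Emit:
{"op": "apply_moves", "data": {
  "rows": [0, 0, 0, -0.1, 1.5, 0.2, -1, 0, 0, 0, -0.1, 3, 0.2, -1, 0, 0, 0, -0.1, 3.4, 0.2, -1, 0, 0, 0, -0.1, 3.4, 0.2, -1]
}}

```text
time_s: 8.47
position: [0.5366, -0.4271, 0.0098]
tcp_rot: [-0.001, 0.708, -0.707, -0.001]
contact_force: [0.3, 0.6, -1.2]
grip_width: 0.0854
```

Emit:
{"op": "apply_moves", "data": {
  "rows": [0, 0, 0, 0, 0, 0, 0, 0, 0, 0, 0, 0, 0, 1, 0, 0, 0, 0, 0, 0, 1, 0, 0, 0, 0, 0, 0, 1, 0, 0, 0, 0, 0, 0, 1]
}}

```text
time_s: 8.88
position: [0.5374, -0.428, 0.0125]
tcp_rot: [-0.001, -0.707, 0.707, -0.0]
contact_force: [-1.0, 0.8, 6.5]
grip_width: 0.0383
```

Emit:
{"op": "apply_moves", "data": {
  "rows": [0, 0, 0, 0, 0, 0, 1, 0, 0, 0, 0, 0, 0, 1, 0, 0, 0, 0, 0, 0, 1]
}}

```text
time_s: 9.13
position: [0.5374, -0.428, 0.0125]
tcp_rot: [-0.001, -0.707, 0.707, -0.0]
contact_force: [-1.0, 1.0, 4.8]
grip_width: 0.0383
```

Emit:
{"op": "apply_moves", "data": {
  "rows": [0, 0, 0, 0, -2, 0, 1, 0, 0, 0, 0, -5, 0, 1, 0, 0, 0, 0, -8.5, 0, 1, 0, 0, 0, 0, -11, -3, 1, 0, 0, 0, 0, -11, -7, 1]
}}

```text
time_s: 9.55
position: [0.5382, -0.3602, 0.1274]
tcp_rot: [-0.004, -0.705, 0.709, -0.002]
contact_force: [1.3, -0.5, -0.8]
grip_width: 0.0381
```

Emit:
{"op": "apply_moves", "data": {
  "rows": [0, 0, 0, 0, 0, -4, 1, 0, 0, 0, 0, 0, -8, 1, 0, 0, 0, 0, 0, -12, 1, 0, 0, 0, 0, 0, -16, 1, 0, 0, 0, 0, 0, -20, 1]
}}

```text
time_s: 9.97
position: [0.5367, -0.1559, 0.1217]
tcp_rot: [-0.0, -0.707, 0.707, -0.0]
contact_force: [0.3, -0.0, -0.6]
grip_width: 0.0386
```

Emit:
{"op": "apply_moves", "data": {
  "rows": [0, 0, 0, 0.4, 0, -4, 1, 0, 0, 0, 0.8, 0, -8, 1, 0, 0, 0, 1.2, 0, -12, 1, 0, 0, 0, 1.6, 0, -16, 1, 0, 0, 0, 2, 0, -20, 1]
}}

```text
time_s: 10.38
position: [0.5166, 0.0441, 0.1218]
tcp_rot: [0.0, 0.707, -0.707, 0.0]
contact_force: [0.9, -0.1, -0.9]
grip_width: 0.0388
```

Emit:
{"op": "apply_moves", "data": {
  "rows": [0, 0, 0, 0.2, 0, -4, 1, 0, 0, 0, 0.4, 0, -8, 1, 0, 0, 0, 0.6, 0, -12, 1, 0, 0, 0, 0.8, 0, -16, 1, 0, 0, 0, 0.8, 0, -19, 1]
}}

```text
time_s: 10.8
position: [0.5084, 0.2353, 0.1218]
tcp_rot: [-0.0, 0.707, -0.707, 0.001]
contact_force: [0.4, -0.2, -1.6]
grip_width: 0.0384
```

```bash
python3 -c "
from h import *
go([.5085,.2605,.10],90)"
```

```text
t 10.8 pos [0.5084 0.2353 0.1218] F [ 0.4 -0.2 -1.6] w 0.0384 j6 1.94
  turn [ 0.001  0.001 -0.001] shift cm [-0.01  2.18 -2.52]
```

Emit:
{"op": "apply_moves", "data": {
  "rows": [0, 0, 0, -0.1, 0, -1.5, 1, 0, 0, 0, -0.1, 1, -2.4, 1, 0, 0, 0, -0.1, 2, -2.4, 1, 0, 0, 0, -0.1, 2, -2.4, 1, 0, 0, 0, -0.1, 2, -2.4, 1]
}}

```text
time_s: 11.22
position: [0.5099, 0.2547, 0.1001]
tcp_rot: [0.0, -0.707, 0.707, 0.001]
contact_force: [0.0, 0.2, -0.6]
grip_width: 0.0382
```

```bash
python3 -c "
from h import *
a,d=grab_frame('side')
u=proj('side',[[.508,.26,.07]])[0].astype(int)
cv2.imwrite('pics/g5.png',cv2.resize(a[u[1]-60:u[1]+60,u[0]-70:u[0]+70],None,fx=5,fy=5)[...,::-1])
go([.5095,.2605,.0415],90)"
```

```text
t 11.27 pos [0.5103 0.2548 0.1009] F [-0.5 -0.3 -0.5] w 0.0386 j6 1.97
  turn [-0.001 -0.002  0.001] shift cm [ 0.08  5.94 -0.57]
```

View pics/g5.png

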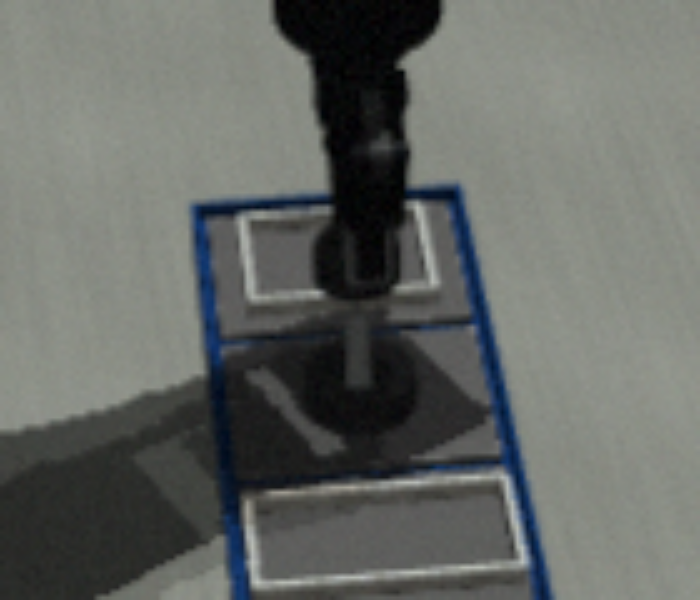

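The small collar (356,262) hangs above the pin (358,345) and lines up in x. I'll move it 5 mm in y and lower it.

Emit:
{"op": "apply_moves", "data": {
  "rows": [0, 0, 0, 0, 0, -0.5, 1, 0, 0, 0, 0, 2, -0.5, 1, 0, 0, 0, 0, 4, -0.5, 1, 0, 0, 0, 0, 5.3, -0.5, 1, 0, 0, 0, 0, 5.6, -0.5, 1]
}}

```text
time_s: 11.68
position: [0.5094, 0.2607, 0.0433]
tcp_rot: [0.001, -0.707, 0.708, 0.001]
contact_force: [-0.3, 0.3, -1.1]
grip_width: 0.0383
```

Emit:
{"op": "apply_moves", "data": {
  "rows": [0, 0, 0, 0, 0.2, 0, 1, 0, 0, 0, 0, 0.3, 0, 1, 0, 0, 0, 0, 0.3, 0, 1]
}}

```text
time_s: 11.93
position: [0.5106, 0.2615, 0.0431]
tcp_rot: [0.001, 0.707, -0.707, 0.0]
contact_force: [-0.1, 0.8, -1.2]
grip_width: 0.0382
```

Emit:
{"op": "apply_moves", "data": {
  "rows": [0, 0, 0, 0, 0.1, 0, 1, 0, 0, 0, 0, 0.2, 0, 1, 0, 0, 0, 0, 0.2, 0, 1, 0, 0, 0, 0, 0.2, 0, 1]
}}

```text
time_s: 12.27
position: [0.5103, 0.2614, 0.0406]
tcp_rot: [0.0, 0.707, -0.707, 0.0]
contact_force: [0.4, -1.2, -0.8]
grip_width: 0.0387
```

Emit:
{"op": "apply_moves", "data": {
  "rows": [0, 0, 0, 0, 0.1, 0, 1, 0, 0, 0, 0, 0.2, 0, 1, 0, 0, 0, 0, 0.2, 0, 1, 0, 0, 0, 0, 0.2, 0, 1]
}}

```text
time_s: 12.6
position: [0.5105, 0.2615, 0.0404]
tcp_rot: [0.0, 0.707, -0.707, 0.0]
contact_force: [-10.4, -4.9, 22.8]
grip_width: 0.0385
```

Emit:
{"op": "apply_moves", "data": {
  "rows": [0, 0, 0, 0, -0.15, 0, 1, 0, 0, 0, 0, -0.15, 0, 0.2, 0, 0, 0, 0, -0.15, 0, -0.5, 0, 0, 0, 0, -0.15, 0, -1, 0, 0, 0, 0, -0.15, 0, -1]
}}

```text
time_s: 13.02
position: [0.5101, 0.2613, 0.0395]
tcp_rot: [0.0, -0.707, 0.707, 0.0]
contact_force: [-0.0, 0.5, -1.2]
grip_width: 0.0733
```

Emit:
{"op": "apply_moves", "data": {
  "rows": [0, 0, 0, 0, 0, 0, -1, 0, 0, 0, 0, -3, 0, -1, 0, 0, 0, 0, -6, 0, -1, 0, 0, 0, 0, -9, 3, -1, 0, 0, 0, 0, -11, 6.5, -1]
}}

```text
time_s: 13.43
position: [0.5103, 0.1971, 0.1521]
tcp_rot: [-0.0, 0.707, -0.707, 0.002]
contact_force: [1.8, 0.2, 0.2]
grip_width: 0.0852
```

```bash
python3 -c "
from h import *
go([.602,-.154,.12],65)"
```

```text
t 13.43 pos [0.5103 0.1971 0.1521] F [1.8 0.2 0.2] w 0.0852 j6 1.87
  turn [ 0.001  0.439 -0.002] shift cm [-9.07  3.2  35.13]
```

Emit:
{"op": "apply_moves", "data": {
  "rows": [0, 0, 0, -1, 0, 4, -1, 0, 0, 0, -2, 0, 8, -1, 0, 0, 0, -3, 0, 12, -1, 0, 0, 0, -4, 0, 16, -1, 0, 0, 0, -5, 0, 20, -1]
}}

```text
time_s: 13.85
position: [0.5602, -0.0057, 0.1498]
tcp_rot: [0.0, 0.707, -0.707, -0.0]
contact_force: [1.1, 0.3, -0.9]
grip_width: 0.0852
```

Emit:
{"op": "apply_moves", "data": {
  "rows": [0, 0.09, 0, -1, 0, 4, -1, 0, 0.18, 0, -2, 0.5, 8, -1, 0, 0.27, 0, -3, 1, 11, -1, 0, 0.36, 0, -4, 1.5, 14, -1, 0, 0.44, 0, -4.1, 2, 15.1, -1]
}}

```text
time_s: 14.27
position: [0.6016, -0.1585, 0.1291]
tcp_rot: [-0.157, -0.689, 0.69, 0.157]
contact_force: [-1.1, 0.1, -0.2]
grip_width: 0.0854
```

```bash
python3 -c "
from h import *
a,d=grab_frame('top'); b,ds=grab_frame('side')
for n,dd in(('top',d),('side',ds)):
    Q=cloud(n,dd); m=(abs(Q[:,0]-.508)<.04)&(abs(Q[:,1]-.26)<.04)&(Q[:,2]>.04)&(Q[:,2]<.054);t=Q[m]
    if len(t)>5: print(n,len(t),cv2.minEnclosingCircle(t[:,:2].astype(np.float32)*1000),np.median(t,0))
# pocket walls: bright pixels in tray
g=a.min(2); rg=np.zeros(g.shape,bool); rg[195:262,150:295]=1
bw=((g>120)&rg).astype(np.uint8)
n,l,st,_=cv2.connectedComponentsWithStats(bw,connectivity=8)
for i in range(1,n):
    if st[i,4]>60:
        v,u=np.nonzero(l==i); P=at_z('top',np.c_[u,v],.018)[:,:2]*1000
        print('wall',st[i],[np.round(x,1) for x in cv2.minAreaRect(P.astype(np.float32))])
u=proj('top',[[.508,.26,.03]])[0].astype(int); us=proj('side',[[.508,.26,.03]])[0].astype(int)
A=cv2.resize(a[u[1]-45:u[1]+45,u[0]-75:u[0]+75],None,fx=4,fy=4); B=cv2.resize(b[us[1]-45:us[1]+45,us[0]-75:us[0]+75],None,fx=4,fy=4)
cv2.imwrite('pics/g6.png',cv2.resize(np.vstack([A,B]),None,fx=.8,fy=.8)[...,::-1])
go([.602,-.154,.006],65)
"
```

```text
top 142 ((508.76348876953125, 261.08978271484375), 21.30759620666504) [0.50719491 0.26141355 0.0477179 ]
side 159 ((505.6393127441406, 260.4155578613281), 24.544124603271484) [0.50788175 0.25711418 0.04784405]
wall [ 150  195  145   67 1433] [array([509.9, 264. ]), array([363.6, 166. ]), np.float64(89.1)]
wall [250 204  31  52 395] [array([503.9, 153.9]), array([ 71.1, 128. ]), np.float64(87.1)]
wall [159 206  35  41 309] [array([516. , 377.4]), array([80.3, 99. ]), np.float64(86.8)]
wall [280 224   8  33 119] [array([476.3, 109. ]), array([15.1, 79.8]), np.float64(87.1)]
t 14.37 pos [ 0.6006 -0.1566  0.1283] F [0.1 0.3 0.2] w 0.0853 j6 1.7
  turn [-0.    -0.009  0.002] shift cm [-0.04 12.23 -0.3 ]
```

View pics/g6.png

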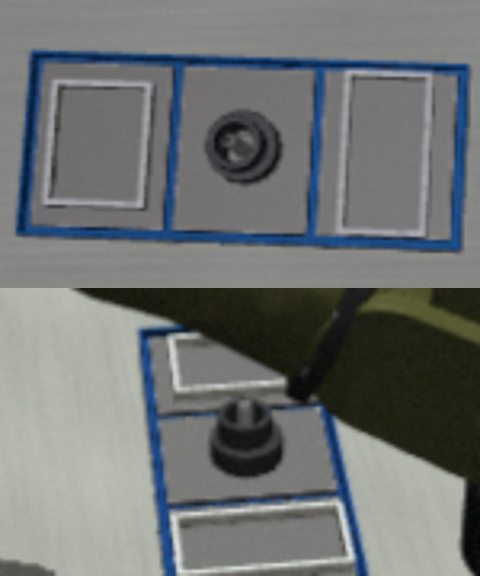

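The small collar now sits on the large one with the pin inside (245,145), its top at 48 mm as expected. The arm hides nothing that matters. Before gripping the tube, I'll check how far the tips reach beyond the TCP.

```bash
python3 -c "
from h import *
def zat(uv,y):
    K,k1,p,Rm=cam('side'); s=slopes('side',[uv])[0]; r=Rm@np.array([s[0],-s[1],-1]); return (p+r*((y-p[1])/r[1])).round(4)
for y in(-.066,-.073,-.08): print('open',zat([313-90+378/4,266-75+248/4],y),'tcp .0852')
u=proj('side',[[.508,.26,.07]])[0].astype(int)
for y in(.235,.228,.220): print('closed',zat([u[0]-70+368/5,u[1]-60+282/5],y),'tcp .1005')
"
```

```text
open [ 0.4696 -0.066   0.0995] tcp .0852
open [ 0.4685 -0.073   0.1065] tcp .0852
open [ 0.4675 -0.08    0.1136] tcp .0852
closed [0.5116 0.235  0.1   ] tcp .1005
closed [0.5106 0.228  0.1051] tcp .1005
closed [0.5094 0.22   0.111 ] tcp .1005
```

Emit:
{"op": "apply_moves", "data": {
  "rows": [0, 0, 0, 0, 3, -0.2, -1, 0, 0, 0, 0, 6, -0.2, -1, 0, 0, 0, 0, 8, -0.2, -1, 0, 0, 0, 0, 9.5, -0.2, -1, 0, 0, 0, 0, 10.2, -0.2, -1]
}}

```text
time_s: 14.78
position: [0.601, -0.1515, 0.0257]
tcp_rot: [0.152, 0.69, -0.69, -0.154]
contact_force: [0.3, 1.7, 0.4]
grip_width: 0.0855
```

```bash
python3 -c "
from h import *
go([.602,-.154,.020],65)
"
```

```text
t 14.78 pos [ 0.601  -0.1515  0.0257] F [0.3 1.7 0.4] w 0.0855 j6 1.7
  turn [-0.    -0.001  0.003] shift cm [-0.2   0.57  0.18]
```

Emit:
{"op": "apply_moves", "data": {
  "rows": [0, 0, 0, 0, 0.8, 0, -1, 0, 0, 0, 0, 1.5, 0, -1, 0, 0, 0, 0, 1.5, 0, 0, 0, 0, 0, 0, 1.5, 0, 1, 0, 0, 0, 0, 1.5, 0, 1]
}}

```text
time_s: 15.2
position: [0.6023, -0.153, 0.0136]
tcp_rot: [-0.155, -0.69, 0.69, 0.154]
contact_force: [-0.3, 0.5, 0.4]
grip_width: 0.0515
```

Emit:
{"op": "apply_moves", "data": {
  "rows": [0, 0, 0, 0, 0, 0, 1, 0, 0, 0, 0, 0, 0, 1, 0, 0, 0, 0, 0, 0, 1, 0, 0, 0, 0, 0, 0, 1]
}}

```text
time_s: 15.53
position: [0.6024, -0.153, 0.0137]
tcp_rot: [-0.155, -0.69, 0.69, 0.154]
contact_force: [0.1, 0.3, 6.3]
grip_width: 0.0286
```

Emit:
{"op": "apply_moves", "data": {
  "rows": [0, 0, 0, 0, 0, 0, 1, 0, 0, 0, 0, -1, 0, 1, 0, 0, 0, 0, -4, 0, 1, 0, 0, 0, 0, -8, 0, 1, 0, 0, 0, 0, -10, 0, 1]
}}

```text
time_s: 15.95
position: [0.6027, -0.1531, 0.1174]
tcp_rot: [-0.156, -0.69, 0.69, 0.153]
contact_force: [0.8, -0.5, -0.9]
grip_width: 0.0285
```

```bash
python3 -c "
from h import *
go([.504,.153,.10],87)
a,d=grab_frame('side'); u=proj('side',[[.602,-.154,.1]])[0].astype(int)
cv2.imwrite('pics/g7.png',cv2.resize(a[u[1]-60:u[1]+60,u[0]-70:u[0]+70],None,fx=4,fy=4)[...,::-1])
"
```

```text
t 15.95 pos [ 0.6027 -0.1531  0.1174] F [ 0.8 -0.5 -0.9] w 0.0285 j6 1.7
  turn [-0.    -0.388 -0.004] shift cm [ 21.98   1.67 -23.49]
```

View pics/g7.png

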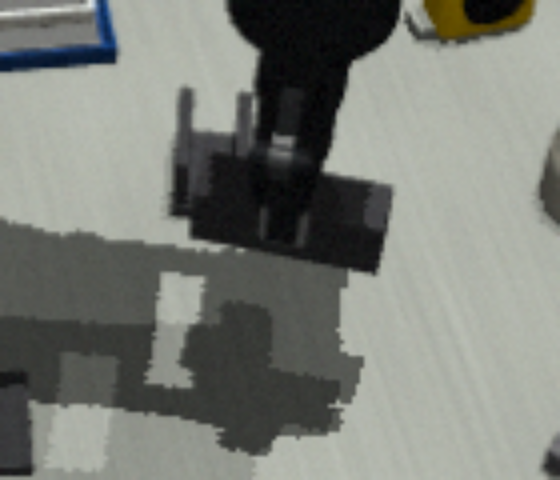

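The tube (290,220) is held and lifted. I'll carry it to the narrow pocket.

Emit:
{"op": "apply_moves", "data": {
  "rows": [0, 0, 0, 2.7, 0, -2.9, 1, 0, 0, 0, 5.4, 0, -5.8, 1, 0, 0, 0, 8.1, 0, -8.7, 1, 0, 0, 0, 10.8, 0, -11.6, 1, 0, 0, 0, 13.5, 0, -14.5, 1]
}}

```text
time_s: 16.42
position: [0.5404, 0.0373, 0.1129]
tcp_rot: [-0.154, -0.69, 0.69, 0.155]
contact_force: [0.7, -0.1, -1.8]
grip_width: 0.0284
```

Emit:
{"op": "apply_moves", "data": {
  "rows": [0, -0.08, 0, 2.5, 0, -2.7, 1, 0, -0.16, 0, 5, 0, -5.4, 1, 0, -0.24, 0, 7.2, 0, -7.6, 1, 0, -0.32, 0, 8.4, 0, -9, 1, 0, -0.388, 0, 8.4, 0, -9, 1]
}}

```text
time_s: 16.83
position: [0.5026, 0.1561, 0.113]
tcp_rot: [0.016, 0.707, -0.707, -0.016]
contact_force: [-0.3, -0.4, -2.6]
grip_width: 0.0286
```

Emit:
{"op": "apply_moves", "data": {
  "rows": [0, 0, 0, 0, 1.5, 0, 1, 0, 0, 0, 0, 3, 0, 1, 0, 0, 0, 0, 3, 0, 1, 0, 0, 0, 0, 3, 0, 1]
}}

```text
time_s: 17.17
position: [0.5035, 0.1529, 0.0827]
tcp_rot: [-0.018, -0.707, 0.707, 0.019]
contact_force: [-0.8, 0.2, -2.5]
grip_width: 0.0283
```

```bash
python3 -c "
from h import *
go([.504,.153,.023],87)
"
```

```text
t 17.17 pos [0.5035 0.1529 0.0827] F [-0.8  0.2 -2.5] w 0.0283 j6 1.85
  turn [-0.     0.     0.002] shift cm [-0.05  5.97 -0.01]
```

Emit:
{"op": "apply_moves", "data": {
  "rows": [0, 0, 0, 0, 2, 0, 1, 0, 0, 0, 0, 4, 0, 1, 0, 0, 0, 0, 5.3, 0, 1, 0, 0, 0, 0, 5.8, 0, 1, 0, 0, 0, 0, 5.8, 0, 1]
}}

```text
time_s: 17.58
position: [0.5038, 0.1529, 0.0247]
tcp_rot: [-0.018, -0.707, 0.707, 0.019]
contact_force: [0.3, 0.6, -2.5]
grip_width: 0.0282
```

Emit:
{"op": "apply_moves", "data": {
  "rows": [0, 0, 0, 0, 0.1, 0, 1, 0, 0, 0, 0, 0.2, 0, 1, 0, 0, 0, 0, 0.2, 0, 1]
}}

```text
time_s: 17.83
position: [0.5044, 0.1531, 0.0236]
tcp_rot: [0.019, 0.707, -0.707, -0.018]
contact_force: [-0.1, -0.6, -2.4]
grip_width: 0.0285
```

Emit:
{"op": "apply_moves", "data": {
  "rows": [0, 0, 0, 0, 0.1, 0, 1, 0, 0, 0, 0, 0.2, 0, 1, 0, 0, 0, 0, 0.2, 0, 1]
}}

```text
time_s: 18.08
position: [0.5043, 0.1531, 0.0217]
tcp_rot: [0.019, 0.707, -0.707, -0.018]
contact_force: [-3.8, -1.1, 6.9]
grip_width: 0.0289
```

Floor contact (+7 N). I'll release and retreat towards the angle.

Emit:
{"op": "apply_moves", "data": {
  "rows": [0, 0, 0, 0, 0, 0, 0.4, 0, 0, 0, 0, 0, 0, 0.1, 0, 0, 0, 0, -0.3, 0, -0.3, 0, 0, 0, 0, -1, 0, -1, 0, 0, 0, 0, -3, 0, -1]
}}

```text
time_s: 18.5
position: [0.5029, 0.1528, 0.0497]
tcp_rot: [-0.017, -0.707, 0.707, 0.02]
contact_force: [-0.1, -0.7, -0.0]
grip_width: 0.0731
```

Emit:
{"op": "apply_moves", "data": {
  "rows": [0, 0, 0, 0, -3, 0, -1, 0, 0, 0, 0, -6, 1, -1, 0, 0, 0, 0, -7, 5, -1, 0, 0, 0, 0, -7, 9, -1, 0, 0, 0, 0, -7, 13, -1]
}}

```text
time_s: 18.92
position: [0.4973, 0.022, 0.1225]
tcp_rot: [-0.019, -0.707, 0.707, 0.017]
contact_force: [0.9, -0.5, -1.0]
grip_width: 0.0852
```

```bash
python3 -c "
from h import *
go([.442,-.1625,.10],174)
a,d=grab_frame('top'); b,ds=grab_frame('side')
for n,dd in(('top',d),('side',ds)):
    Q=cloud(n,dd)
    m=(abs(Q[:,0]-.458)<.05)&(abs(Q[:,1]+.163)<.05)&(Q[:,2]>.03)&(Q[:,2]<.05);t=Q[m]
    if len(t)>5: print(n,'leg',len(t),[np.round(x,1) for x in cv2.minAreaRect(t[:,:2].astype(np.float32)*1000)])
    m=(abs(Q[:,0]-.504)<.07)&(abs(Q[:,1]-.153)<.04)&(Q[:,2]>.026)&(Q[:,2]<.05);t=Q[m]
    if len(t)>5: print(n,'tube',len(t),[np.round(x,1) for x in cv2.minAreaRect(t[:,:2].astype(np.float32)*1000)],np.median(t[:,2]).round(4))
"
```

```text
t 18.92 pos [0.4973 0.022  0.1225] F [ 0.9 -0.5 -1. ] w 0.0852 j6 1.59
  turn [-0.002 -1.517 -0.002] shift cm [ 4.59  2.24 18.71]
top leg 92 [array([ 441.8, -161. ]), array([58.3,  8. ]), np.float64(83.1)]
top tube 476 [array([505.6, 153.9]), array([30.7, 90.1]), np.float64(87.1)] 0.0383
side leg 115 [array([ 440.5, -163. ]), array([63.2,  7.9]), np.float64(81.5)]
side tube 317 [array([504.8, 153.6]), array([39.4, 89.9]), np.float64(87.5)] 0.0391
```

The tube lies flat and centred in the narrow pocket, top at 38 mm and 90 mm long at the tray's yaw. Next is the angle: its leg centre is near (441.5,-162), with the jaws across it.

Emit:
{"op": "apply_moves", "data": {
  "rows": [0, -0.12, 0, 0.9, 0, 3.7, -1, 0, -0.24, 0, 1.8, 0, 7.5, -1, 0, -0.36, 0, 2.8, 0, 11.2, -1, 0, -0.48, 0, 3.7, 0, 15, -1, 0, -0.6, 0, 4.6, 0, 18.5, -1]
}}

```text
time_s: 19.43
position: [0.4447, -0.1496, 0.1215]
tcp_rot: [0.174, -0.685, 0.686, -0.174]
contact_force: [-0.1, -0.2, 0.0]
grip_width: 0.0855
```

Emit:
{"op": "apply_moves", "data": {
  "rows": [0, -0.12, 0, 0, 0, 0, -1, 0, -0.24, 0, 0, 0, 0, -1, 0, -0.36, 0, 0, 0, 0, -1, 0, -0.48, 0, 0, 0, 0, -1, 0, -0.6, 0, 0, 0, 0, -1]
}}

```text
time_s: 19.85
position: [0.4454, -0.1482, 0.1214]
tcp_rot: [0.369, -0.603, 0.604, -0.369]
contact_force: [0.5, -0.0, 0.0]
grip_width: 0.0856
```

Emit:
{"op": "apply_moves", "data": {
  "rows": [0, -0.11, 0, 0, 1, 0, -1, 0, -0.22, 0, 0, 2, 0, -1, 0, -0.31, 0, 0, 3, 0, -1, 0, -0.31, 0, 0, 4, 0, -1, 0, -0.31, 0, 0, 4, 0, -1]
}}

```text
time_s: 20.27
position: [0.4446, -0.1479, 0.0795]
tcp_rot: [-0.455, 0.542, -0.54, 0.455]
contact_force: [-0.5, -0.1, -0.4]
grip_width: 0.0859
```

```bash
python3 -c "
from h import *
go([.4415,-.162,.0135],173)
"
```

```text
t 20.27 pos [ 0.4446 -0.1479  0.0795] F [-0.5 -0.1 -0.4] w 0.0859 j6 -0.23
  turn [ 0.002 -0.05  -0.001] shift cm [ 1.45  6.6  -0.05]
```

Emit:
{"op": "apply_moves", "data": {
  "rows": [0, -0.05, 0, 0.7, 0, 0, -1, 0, -0.05, 0, 1.4, 1, 0, -1, 0, -0.05, 0, 1.4, 2.5, 0, -1, 0, -0.05, 0, 1.4, 2.5, 0, -1, 0, -0.05, 0, 1.4, 2.5, 0, -1]
}}

```text
time_s: 20.68
position: [0.4425, -0.1622, 0.0554]
tcp_rot: [-0.469, 0.53, -0.529, 0.468]
contact_force: [-0.8, 0.3, 0.5]
grip_width: 0.0856
```

```bash
python3 -c "
from h import *
go([.4415,-.162,.0135],173)
"
```

```text
t 20.68 pos [ 0.4425 -0.1622  0.0554] F [-0.8  0.3  0.5] w 0.0856 j6 -0.31
  turn [ 0.001 -0.    -0.   ] shift cm [-0.01  4.19 -0.1 ]
```

Emit:
{"op": "apply_moves", "data": {
  "rows": [0, 0, 0, 0, 2, -0.1, -1, 0, 0, 0, 0, 3.5, -0.1, -1, 0, 0, 0, 0, 4.1, -0.1, -0.5, 0, 0, 0, 0, 4.1, -0.1, 0, 0, 0, 0, 0, 4.1, -0.1, 0.5]
}}

```text
time_s: 21.1
position: [0.4422, -0.1622, 0.0155]
tcp_rot: [0.469, -0.529, 0.529, -0.469]
contact_force: [-0.2, 0.3, -0.3]
grip_width: 0.0515
```

Emit:
{"op": "apply_moves", "data": {
  "rows": [0, 0, 0, 0, 0, 0, 1, 0, 0, 0, 0, 0, 0, 1, 0, 0, 0, 0, 0, 0, 1, 0, 0, 0, 0, 0, 0, 1, 0, 0, 0, 0, 0, 0, 1]
}}

```text
time_s: 21.52
position: [0.4423, -0.1622, 0.0155]
tcp_rot: [0.469, -0.529, 0.529, -0.469]
contact_force: [-0.6, 0.9, 6.5]
grip_width: 0.0068
```

Emit:
{"op": "apply_moves", "data": {
  "rows": [0, 0, 0, 0, 0, 0, 1, 0, 0, 0, 0, 0, 0, 1, 0, 0, 0, 0, -1, 0, 1, 0, 0, 0, 0, -3, 0, 1, 0, 0, 0, 0, -6, 0, 1]
}}

```text
time_s: 21.93
position: [0.4405, -0.1615, 0.0743]
tcp_rot: [-0.47, 0.53, -0.528, 0.469]
contact_force: [0.7, -0.2, -2.8]
grip_width: 0.0071
```

```bash
python3 -c "
from h import *
go([.517,.3925,.11],87)
a,d=grab_frame('side'); u=proj('side',[[.442,-.162,.08]])[0].astype(int)
cv2.imwrite('pics/g8.png',cv2.resize(a[u[1]-60:u[1]+60,u[0]-70:u[0]+70],None,fx=4,fy=4)[...,::-1])
"
```

```text
t 21.93 pos [ 0.4405 -0.1615  0.0743] F [ 0.7 -0.2 -2.8] w 0.0071 j6 -0.31
  turn [0.004 1.504 0.002] shift cm [-55.92  -3.5    0.96]
```

View pics/g8.png

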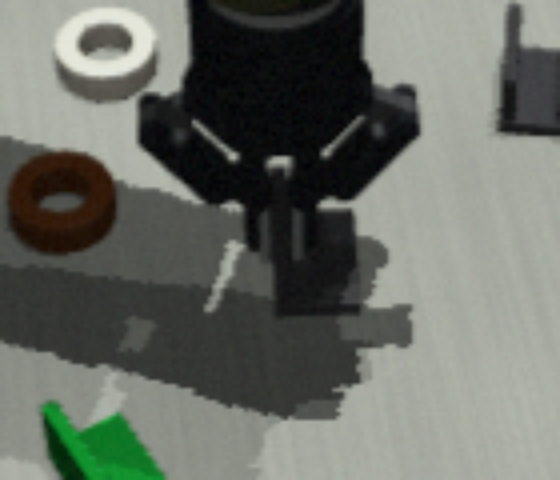

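The angle (315,250) is held by its upright leg and hangs level. I'll carry it to the wide pocket.

Emit:
{"op": "apply_moves", "data": {
  "rows": [0, 0, 0, -1, -3, 0, 1, 0, 0, 0, -4, -5.5, 0.1, 1, 0, 0, 0, -8, -5.5, 0.2, 1, 0, 0, 0, -12, -5.5, 0.3, 1, 0, 0, 0, -16, -5.5, 0.4, 1]
}}

```text
time_s: 22.4
position: [0.4648, -0.0021, 0.1309]
tcp_rot: [0.469, -0.529, 0.53, -0.469]
contact_force: [0.6, -0.5, -3.4]
grip_width: 0.0067
```

Emit:
{"op": "apply_moves", "data": {
  "rows": [0, 0, 0, -4, 0, 0.1, 1, 0, 0, 0, -8, 0, 0.2, 1, 0, 0, 0, -12, 0, 0.3, 1, 0, 0, 0, -16, 0, 0.4, 1, 0, 0, 0, -20, 0, 0.5, 1]
}}

```text
time_s: 22.82
position: [0.4934, 0.1964, 0.1304]
tcp_rot: [0.469, -0.529, 0.529, -0.469]
contact_force: [1.4, -0.9, -2.5]
grip_width: 0.0068
```

Emit:
{"op": "apply_moves", "data": {
  "rows": [0, 0.12, 0, -4, 0, 0, 1, 0, 0.24, 0, -8, 0, 0, 1, 0, 0.36, 0, -12, 0, 0, 1, 0, 0.48, 0, -16, 0, 0, 1, 0, 0.6, 0, -19, 0, 0, 1]
}}

```text
time_s: 23.23
position: [0.5158, 0.3859, 0.1302]
tcp_rot: [-0.29, 0.645, -0.645, 0.29]
contact_force: [-0.3, -0.4, -2.4]
grip_width: 0.0067
```

Emit:
{"op": "apply_moves", "data": {
  "rows": [0, 0.12, 0, 0, 0, 0, 1, 0, 0.24, 0, 0, 0, 0, 1, 0, 0.36, 0, 0, 0, 0, 1, 0, 0.48, 0, 0, 0, 0, 1, 0, 0.6, 0, 0, 0, 0, 1]
}}

```text
time_s: 23.65
position: [0.5161, 0.3829, 0.1301]
tcp_rot: [0.087, -0.702, 0.702, -0.086]
contact_force: [-0.8, 0.2, -1.9]
grip_width: 0.0067
```

Emit:
{"op": "apply_moves", "data": {
  "rows": [0, 0.1, 0, 0, 0, 0, 1, 0, 0.2, 0, 0, 0, 0, 1, 0, 0.3, 0, 0, 0, 0, 1, 0, 0.3, 0, 0, 0, 0, 1, 0, 0.3, 0, 0, 0, 0, 1]
}}

```text
time_s: 24.07
position: [0.5163, 0.3829, 0.1301]
tcp_rot: [-0.016, -0.707, 0.707, 0.016]
contact_force: [-0.4, -0.8, -2.6]
grip_width: 0.0069
```

```bash
python3 -c "
from h import *
go([.517,.3925,.0235],87)
"
```

```text
t 24.07 pos [0.5163 0.3829 0.1301] F [-0.4 -0.8 -2.6] w 0.0069 j6 2.2
  turn [-0.     0.007  0.   ] shift cm [-0.03 10.66 -0.97]
```

Emit:
{"op": "apply_moves", "data": {
  "rows": [0, 0.007, 0, 0, 0, -1, 1, 0, 0.007, 0, 0, 2.5, -1, 1, 0, 0.007, 0, 0, 5, -1, 1, 0, 0.007, 0, 0, 7, -1, 1, 0, 0.007, 0, 0, 7, -1, 1]
}}

```text
time_s: 24.48
position: [0.515, 0.3924, 0.0553]
tcp_rot: [-0.017, -0.705, 0.708, 0.021]
contact_force: [-0.1, -1.5, -2.7]
grip_width: 0.0069
```

```bash
python3 -c "
from h import *
go([.517,.3925,.0235],87)
a,d=grab_frame('side'); u=proj('side',[[.516,.38,.03]])[0].astype(int)
cv2.imwrite('pics/g9.png',cv2.resize(a[u[1]-50:u[1]+60,u[0]-60:u[0]+60],None,fx=5,fy=5)[...,::-1])
"
```

```text
t 24.48 pos [0.515  0.3924 0.0553] F [-0.1 -1.5 -2.7] w 0.0069 j6 2.22
  turn [-0.004 -0.001  0.006] shift cm [-0.22  3.18 -0.04]
```

View pics/g9.png

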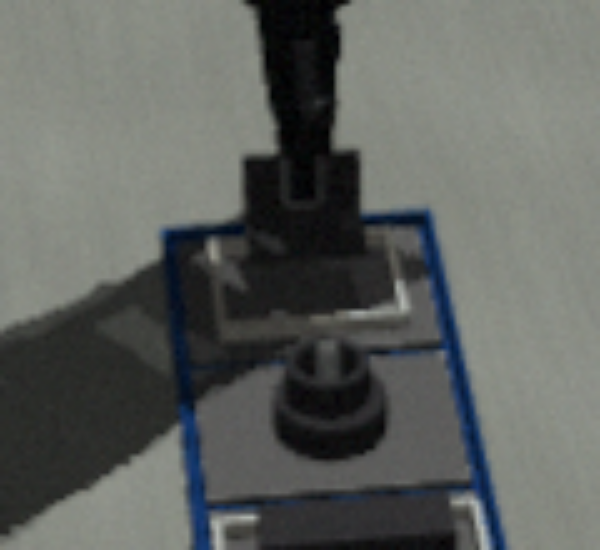

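The angle (310,230) hangs over the wide pocket with its foot towards the camera and inside the walls in x. The pin stack is undisturbed. I'll lower it.

Emit:
{"op": "apply_moves", "data": {
  "rows": [0, 0, 0, 0, 1, 0, 1, 0, 0, 0, 0, 2.2, 0, 1, 0, 0, 0, 0, 2.9, 0, 1, 0, 0, 0, 0, 3.1, 0, 1, 0, 0, 0, 0, 3.1, 0, 1]
}}

```text
time_s: 24.95
position: [0.5167, 0.3928, 0.0282]
tcp_rot: [-0.019, -0.707, 0.707, 0.02]
contact_force: [-0.1, 0.6, -2.3]
grip_width: 0.0068
```

Emit:
{"op": "apply_moves", "data": {
  "rows": [0, 0, 0, 0, 0.15, 0, 1, 0, 0, 0, 0, 0.3, 0, 1, 0, 0, 0, 0, 0.3, 0, 1]
}}

```text
time_s: 25.2
position: [0.5169, 0.393, 0.0259]
tcp_rot: [0.02, 0.707, -0.707, -0.02]
contact_force: [-0.1, -0.4, -3.3]
grip_width: 0.0072
```

Emit:
{"op": "apply_moves", "data": {
  "rows": [0, 0, 0, 0, 0.1, 0, 1, 0, 0, 0, 0, 0.2, 0, 1, 0, 0, 0, 0, 0.2, 0, 1, 0, 0, 0, 0, 0.2, 0, 1]
}}

```text
time_s: 25.53
position: [0.5169, 0.3929, 0.0238]
tcp_rot: [-0.02, -0.707, 0.707, 0.02]
contact_force: [-0.3, 0.0, -2.7]
grip_width: 0.0067
```

Emit:
{"op": "apply_moves", "data": {
  "rows": [0, 0, 0, 0, 0.1, 0, 1, 0, 0, 0, 0, 0.2, 0, 1, 0, 0, 0, 0, 0.2, 0, 1, 0, 0, 0, 0, 0.2, 0, 1]
}}

```text
time_s: 25.87
position: [0.5171, 0.3931, 0.0236]
tcp_rot: [0.02, 0.707, -0.707, -0.019]
contact_force: [-7.7, -5.0, 13.8]
grip_width: 0.0064
```

Emit:
{"op": "apply_moves", "data": {
  "rows": [0, 0, 0, 0, -0.1, 0, 1, 0, 0, 0, 0, -0.1, 0, 0.7, 0, 0, 0, 0, -0.1, 0, 0.5, 0, 0, 0, 0, -0.1, 0, 0.5, 0, 0, 0, 0, -0.1, 0, 0.5]
}}

```text
time_s: 26.28
position: [0.5169, 0.3929, 0.0227]
tcp_rot: [0.02, 0.707, -0.707, -0.02]
contact_force: [0.9, 0.3, 0.4]
grip_width: 0.0212
```

Emit:
{"op": "apply_moves", "data": {
  "rows": [0, 0, 0, 0, -1, 0, 0.5, 0, 0, 0, 0, -3, 0, 0.5, 0, 0, 0, 0, -6, 0, 0.5, 0, 0, 0, 0, -10, 0, 0.5, 0, 0, 0, 0, -13, 0, 0.5]
}}

```text
time_s: 26.7
position: [0.5171, 0.3931, 0.1564]
tcp_rot: [0.02, 0.707, -0.706, -0.019]
contact_force: [-0.0, 1.3, 0.2]
grip_width: 0.0216
```

Emit:
{"op": "apply_moves", "data": {
  "rows": [0, 0, 0, 3, 0, 2, 0, 0, 0, 0, 6, 0, 5, 0, 0, 0, 0, 9, 0, 8, 0, 0, 0, 0, 11, 0, 11, 0, 0, 0, 0, 13, 0, 15, 0]
}}

```text
time_s: 27.12
position: [0.3785, 0.2524, 0.1534]
tcp_rot: [0.02, 0.707, -0.707, -0.019]
contact_force: [1.0, -1.1, 0.6]
grip_width: 0.043
```

Emit:
{"op": "apply_moves", "data": {
  "rows": [0, 0, 0, 0, 0, 4, 0, 0, 0, 0, 0, 0, 8, 0, 0, 0, 0, 0, 0, 12, 0, 0, 0, 0, 0, 0, 16, 0, 0, 0, 0, 0, 0, 20, 0]
}}

```text
time_s: 27.53
position: [0.3686, 0.0518, 0.1536]
tcp_rot: [0.02, 0.707, -0.707, -0.019]
contact_force: [1.7, -0.4, 0.5]
grip_width: 0.0428
```

Emit:
{"op": "apply_moves", "data": {
  "rows": [0, 0, 0, 0, 0, 4, 0, 0, 0, 0, 0, 0, 8, 0, 0, 0, 0, 0, 0, 10, 0, 0, 0, 0, 0, 0, 10, 0, 0, 0, 0, 0, 0, 10, 0]
}}

```text
time_s: 27.95
position: [0.3636, -0.0471, 0.1534]
tcp_rot: [-0.021, -0.707, 0.707, 0.02]
contact_force: [-0.2, -0.1, -0.5]
grip_width: 0.0427
```

```bash
python3 -c "
from h import *
go([.4,.0,.15],90)
a,d=grab_frame('top'); b,ds=grab_frame('side')
Q=cloud('top',d)
for nm,c,lo,hi in(('leg',(.516,.377),.036,.06),('angle',(.516,.377),.0135,.06),('tube',(.504,.153),.026,.05),('stack',(.509,.261),.04,.056)):
    m=(abs(Q[:,0]-c[0])<.045)&(abs(Q[:,1]-c[1])<.035)&(Q[:,2]>lo)&(Q[:,2]<hi);t=Q[m]
    print(nm,len(t),[np.round(x,1) for x in cv2.minAreaRect(t[:,:2].astype(np.float32)*1000)],np.median(t[:,2]).round(4))
A=cv2.resize(a[160:310,145:520],None,fx=1.8,fy=1.8); us=proj('side',[[.508,.26,.03]])[0].astype(int)
B=cv2.resize(b[us[1]-60:us[1]+70,us[0]-100:us[0]+100],None,fx=2.4,fy=2.4)
W=max(A.shape[1],B.shape[1]); f=lambda x:np.pad(x,((0,0),(0,W-x.shape[1]),(0,0)))
cv2.imwrite('pics/g10.png',np.vstack([f(A),f(B)])[...,::-1])
"
```

```text
t 27.95 pos [ 0.3636 -0.0471  0.1534] F [-0.2 -0.1 -0.5] w 0.0427 j6 1.4
  turn [-0.    -0.058 -0.001] shift cm [-3.36  0.34 -4.92]
leg 125 [array([517.3, 393.2]), array([10.1, 59.2]), np.float64(86.8)] 0.0467
angle 569 [array([516.9, 377.5]), array([89.5, 69.8]), np.float64(1.8)] 0.0185
tube 473 [array([504.5, 154.1]), array([31. , 88.6]), np.float64(87.0)] 0.0383
stack 142 [array([508.9, 262.1]), array([40.4, 39.8]), np.float64(26.0)] 0.0482
```

View pics/g10.png

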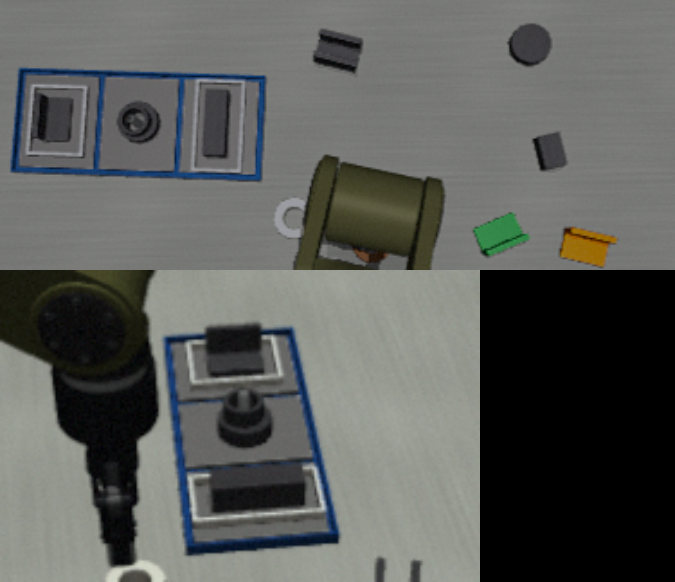

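All parts are seated:

- **Angle (55,118):** standing inside the wide pocket, leg top at about 47 mm.
- **Collars (138,121):** stacked on the pin, top at 48 mm.
- **Long tube (216,122):** flat in the narrow pocket, top at 38 mm.
- **Disc, short tube and channel:** where they were. The gripper is clear at z = 0.15.

```bash
python3 -c "
from plant import *
print(hand_in())"
```

```text
the job is handed in; nothing more can be done
None
```

The bracket kit is in the blue tray and handed in at about 28 s (limit 106 s). I placed the parts in the order asked: large collar on the pin, small collar on top of it, long tube in the narrow pocket, then the angle in the wide pocket. I turned the angle about 86° so its length runs along the pocket's length.

The last check, from both cameras, agreed with the targets:
- **Collars:** both around the pin, stack top at 48 mm.
- **Long tube:** flat and aligned in its pocket, top at 38 mm.
- **Angle:** foot inside the pocket walls, leg upright with its top at about 47 mm.
- **Look-alikes:** the disc, short tube and channel are where they were, and I did not touch the coloured decoys. The final view hid most of the brown ring behind the arm.

No check failed. The contact forces I read at the end of each move call peaked at about 25 N, when the small collar touched down.

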